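# Seat the cover of a circuit-board test jig and hold it down

## Task

Pick up the loose black jig cover by its grip block, lay it along the rail of the board test jig and slide it along until the hole in its underside drops over the locating pin, whose place along the jig differs each time. Then press the cover fully home, level on the two ledges, against the springs, and finish while still holding it pressed down: do not let go. Leave the phone, the screwdriver and the parts tray where they lie.

Things in the scene. Friction and masses are not known exactly. Their poses are not given: they have to be found in the camera images.
- jig: Board test jig, fixed on the 2 mm bench mat. Origin: centre of its underside; x along its length (sliding direction), z up. Base plate 150 x 100 x 12 mm. Two ledges along x, 130 mm long, at y = -35 to -31 and 31 to 35 mm, tops 24 mm above the underside: the cover's underside lies on them when fully home.
- rail (a point): Middle of the top inner edge of the steel rail on the jig's +y side (only there): 130 mm long along x, inner face at jig y = 35.5 mm, top 44 mm above the jig's underside. The cover's 70 mm wide plate pushed against it has its middle at jig y = 0.5 mm, near enough for the pin to enter; back off 0.5 mm to slide freely.
- slot (a point): Centre of the jig at pin-top height (36 mm above the jig's underside). Fixed steel locating pin, 10 mm thick, upright at jig y = 0, its last 2 mm tapering to a 6 mm flat top. Its x is anywhere from -16 to +16 mm, different each time and not reported: feel for it, or look before covering it. Around it the carrier has a slot 64 (x) by 20 mm.
- carrier (a joint): Sprung carrier with the blue circuit board, 100 (x) by 58 (y) mm, between the ledges; travels straight down. 0 = up, top 29 mm above the jig's underside; 0.005 m = level with the ledges, cover home. About 4.5 N starts it, 12 N takes it 5 mm down; the cover's weight alone does not sink it and the springs lift a cover that is not held.
- cover: Loose black jig cover, about 0.25 kg, flat on the mat at first. Plate 110 (x) by 70 (y) by 18 mm; origin: centre of its underside, z up. Goes on with its x along the jig's x, either way round. Underside above the jig's underside: 36 mm riding on the pin's top, 29 mm dropped on the carrier, 24 mm fully home.
- hole (a point): Mouth centre, at the cover's origin, of the round blind hole in the cover's underside: 14 mm wide, 13.5 mm deep, small chamfer. The pin enters it with 2 mm to spare all round.
- grip (a point): Top centre of the aluminium grip block on the cover, directly above the hole: 16 (x) by 50 (y) by 34 mm high, from 18 to 52 mm above the underside. Pinch it across its 16 mm (fingers close along the cover's x).
- phone: Bystander: dark flat phone 145 by 70 by 10 mm, lying on the mat; origin: centre of its underside, x along its length.
- screwdriver: Bystander: grey-handled screwdriver 160 mm long lying on the mat along its x.
- tray: Bystander: white parts tray 80 (x) by 120 (y) by 30 mm with four compartments; origin: centre of its underside.
Things that resemble listed ones, but are neither listed nor needed, are in the scene too. Leave any purple or yellow look-alike of the jig alone.

How it is judged:
By the outcome, as a careful person would: the job done as asked, in the order asked, and still so for the second after the job is handed in, while the arm keeps its last pose, push and grip.
It also fails if it takes over 54 s, if anything falls off the work surface, if the arm or the gripper's body presses on something with over 40 N, if the wrist force passes 120 N, or if a joint passes its speed limit or range.

## Robot

A 7-joint arm with a two-finger parallel gripper is mounted at the origin on the work surface. World frame = base frame: x ahead of the robot, y to its left, z up, the work surface at z = 0. Lengths are in m, angles in rad, forces in N, time in s.
With the tool pointing down it reaches from about 0.425 to 0.925 m from the base axis. Payload 6.8 kg.
Tool frame: the origin (TCP) lies at the very end of the fingers, on their centre line; the grasp point (between the pads) lies 19 mm behind it (bot.grip_depth is the distance from the TCP to the grasp point, in m); z points along the fingers, y is the direction in which the jaws open and shut (so a half turn about z gives the same grasp; the last joint's range is limited). The gripper opens to 85 mm and grips with 20 to 120 N. Pads are 22 mm wide; open, the fingers measure 114 mm over their backs; the gripper's body (76 mm by 85 mm) begins 54 mm behind the grasp point. The pads swing forward as they close: fully open they stand 13 mm farther back than shut.
Start: joints at [1.121, 0.477, 0.022, 1.555, -0.011, 1.109, -0.083], TCP at [0.226, -0.636, 0.231] pointing down, gripper open.
Joint ranges: [-2.96, 2.96], [-0.34, 2.1], [-1.41, 1.46], [0.24, 2.44], [-1.37, 4.51], [0.17, 1.92], [-2.96, 2.96]. Speed limits (rad/s): [2.39, 2.39, 3.14, 3.14, 3.14, 3.14, 3.14].

## Interface

Orientations are given as a unit quaternion [w, x, y, z].
In Python, from station import bot gives the robot as it stands.
- The arm moves only by the tool step_arm, never from a script. Its argument "increments" is a list of rows, each a list of 7 numbers: the shift along the world's x, y, z in m, then the turn, a rotation vector about the world's x, y, z in degrees, then the gripper command: -1 is fully open, 1 is shut, values between are in proportion. In form: [[dx, dy, dz, rx, ry, rz, fingers], ...]. A call has 1 to 10 rows; each row is the pose to reach, as a shift and turn from the pose commanded when the call began; what a row does not reach only later rows make up. A row lasts 1/12 s, in which the tool goes at most 41.7 mm and 7.16 degrees, less where a joint would pass 70% of its speed; a pose out of reach is approached as far as the arm can. A call with a gripper value outside its range is refused whole. The fingers move at their own pace and stop on an object; "force" is the grip in N (left out, the last holds). Time passes only in rows, so rows that repeat a pose let the fingers close. It gives the time, the measured TCP pose, the force and the opening at its end, in the units of the state.
- bot.get_obs(): the state, without advancing time (a new reading comes with each control period).
- bot.read_camera(name): name is "scene" or "top" or "wrist"; returns a dict with "color" (400x640x3 uint8, red, green, blue), "intrinsics" (3x3 intrinsics, pixels), "D" ([k1, k2, p1, p2, k3] as OpenCV has them; the pictures are not rectified), "extrinsics" (4x4, takes a point from camera to world coordinates). Camera axes: x right, y up, looking along -z (the intrinsics and any distortion apply to the point x, -y, -z); pixel columns grow to the right and rows downward; lengths in m; the calibration is good to about 2 mm. A picture is of the moment at which its call begins. There is no depth.
- bot.hand_in(): hands the job in, once; it reports no verdict.
Trained networks look in the newest picture that a camera, given by its name, has taken for a name from the list of things; names that differ only in an ending like _2 or _b are one class to them, and where a whole thing is asked for, a point or a joint stands for the part that bears it (a point fixed in the world has none). Each returns a list of dicts, best first, with "conf" (0 to 1); they miss things now and then, are a little off and sometimes report something else, mostly with a low value. They report only what shows in the picture. A call takes as long as a camera call. They do not tell look-alikes from the thing itself.
- bot.recognise(thing, camera): "location" ([column, row] as shares, 0 to 1, of the picture: columns of its width, rows of its height, amid what is visible of it).
- bot.place_of(thing, camera): "location" ([column, row] as shares, 0 to 1, of the picture: columns of its width, rows of its height: a listed point, or the origin of a listed thing).
The state is a dict: "t": time; "q": joint angles; "joint_vel": joint speeds; "joint_torque": joint torques, N m; "eef_pos": TCP position; "tool_rot": TCP orientation; "contact_force": force on the tool from outside, world axes, zero at the start; "torque": the same for the moment, N m; "gripper_width": opening from 0.0 (shut) to 1.0 (fully open).
Only numpy, scipy, OpenCV 4.12 (cv2) and the standard library are available. Lean on these libraries where they do the work, as an engineer would, in place of code of your own. Each camera call takes 0.05 s, during which the arm holds its last target.

## Working session

There is one attempt and no reset: what is moved stays moved. The work goes in short steps, Python scripts to look and compute and a tool call to move; the robot and the scene stay as the last step left them, time stands still between calls to the robot, and variables do not carry over. Pictures are saved under pics/ and viewed, and the job is handed in when it is done.

Besides the shell and the picture viewer there is one more tool, called after "Request:" as name(argument=value, ...) on one line, values as JSON. step_arm: Moves the arm, as the interface text tells. Its arguments: {"type":"object","properties":{"increments":{"type":"array","items":{"type":"array","items":{"type":"number"}}},"force":{"type":"number"}},"required":["increments"]}

```bash
ls; mkdir -p pics
cat > h.py <<'E'
import numpy as np, cv2
from station import bot
def cam(n,save=None):
    c=bot.read_camera(n)
    if save: cv2.imwrite('pics/'+save,c['color'][:,:,::-1])
    return c
def ray(c,px):
    K=np.array(c['intrinsics'],float);D=np.array(c['D'],float);E=np.array(c['extrinsics'])
    u=cv2.undistortPoints(np.array([[px]],float),K,D)[0,0]
    d=E[:3,:3]@np.array([u[0],-u[1],-1]);return E[:3,3],d
def at(c,px,z):
    o,d=ray(c,px);return o+d*(z-o[2])/d[2]
def proj(c,P):
    K=np.array(c['intrinsics'],float);D=np.array(c['D'],float);E=np.array(c['extrinsics'])
    p=(np.atleast_2d(P)-E[:3,3])@E[:3,:3]
    p=p*np.array([1,-1,-1.])
    return cv2.projectPoints(p,np.zeros(3),np.zeros(3),K,D)[0][:,0]
E
python3 - <<'E'
from h import *
for n in ['scene','top','wrist']:
    c=cam(n,n+'0.png')
    print(n,np.round(c['extrinsics'],3).tolist())
    if n!='wrist':
      for t in ['jig','cover','grip','rail','slot','phone','screwdriver','tray']:
        print(t,[(np.round(np.array(r['location'])*[640,400],1).tolist(),round(r['conf'],2)) for r in bot.place_of(t,n)])
o=bot.get_obs();print(o)
E
```

```text
pics
scene [[-0.335, -0.538, 0.774, 1.462], [0.942, -0.189, 0.277, 0.313], [-0.003, 0.822, 0.57, 0.671], [0.0, 0.0, 0.0, 1.0]]
jig [([174.1, 199.0], 0.94), ([369.7, 249.5], 0.9), ([274.0, 186.0], 0.78)]
cover [([390.7, 188.4], 0.58)]
grip [([389.3, 171.3], 0.93)]
rail [([279.9, 177.6], 0.88), ([383.0, 240.1], 0.64), ([174.1, 185.7], 0.63)]
slot [([275.4, 175.3], 0.95), ([167.8, 184.2], 0.78), ([367.7, 235.4], 0.77)]
phone [([480.7, 237.9], 0.71)]
screwdriver [([207.1, 158.1], 0.53), ([272.4, 175.4], 0.44)]
tray [([271.1, 238.8], 0.94)]
top [[0.004, 0.985, -0.173, 0.428], [-1.0, 0.005, 0.004, 0.013], [0.005, 0.173, 0.985, 1.157], [0.0, 0.0, 0.0, 1.0]]
jig [([371.7, 212.4], 0.97), ([265.1, 156.5], 0.79), ([175.6, 200.6], 0.42)]
cover [([266.6, 244.0], 0.74), ([467.8, 239.7], 0.3)]
grip [([260.8, 241.1], 0.83), ([177.3, 200.9], 0.75)]
rail [([360.9, 201.5], 0.76), ([255.4, 147.2], 0.6), ([448.1, 157.1], 0.56)]
slot [([268.1, 150.2], 0.93), ([375.2, 208.0], 0.74), ([456.9, 165.5], 0.67), ([365.6, 201.8], 0.41)]
phone [([175.8, 202.0], 0.82)]
screwdriver [([465.8, 239.4], 0.82)]
tray [([340.5, 146.1], 0.66)]
wrist [[0.335, 0.91, 0.246, 0.289], [-0.942, 0.323, 0.086, -0.614], [-0.001, -0.261, 0.965, 0.374], [0.0, 0.0, 0.0, 1.0]]
{'t': 0.95, 'q': array([ 1.1209361 ,  0.47694745,  0.0223973 ,  1.55538017, -0.01149243,
        1.10930811, -0.08306977]), 'joint_vel': array([0.00143406, 0.00130637, 0.00144216, 0.00017823, 0.00120951,
       0.00087474, 0.00119617]), 'joint_torque': array([ 3.05723916e-04, -5.96327627e+01,  1.60680357e+00, -2.81553215e+01,
        1.25229493e-02,  1.60072359e-03, -9.82662442e-06]), 'eef_pos': array([ 0.22623967, -0.63598559,  0.23135151]), 'tool_rot': array([4.02036107e-05, 9.85434202e-01, 1.70057144e-01, 1.52742535e-05]), 'contact_force': array([ 0.47963361, -0.61709713,  0.28219769]), 'torque': array([ 0.04714355, -0.03831783, -0.00526122]), 'gripper_width': 0.9966769680927328}
```

View pics/scene0.png

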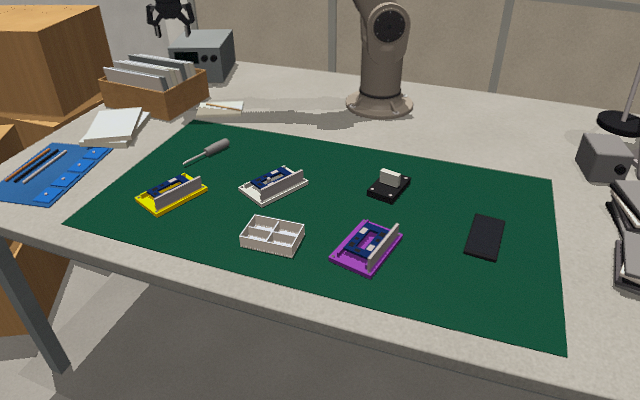

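View pics/top0.png

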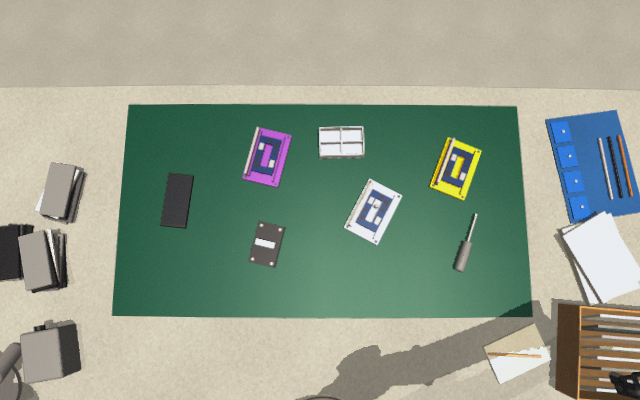

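View pics/wrist0.png

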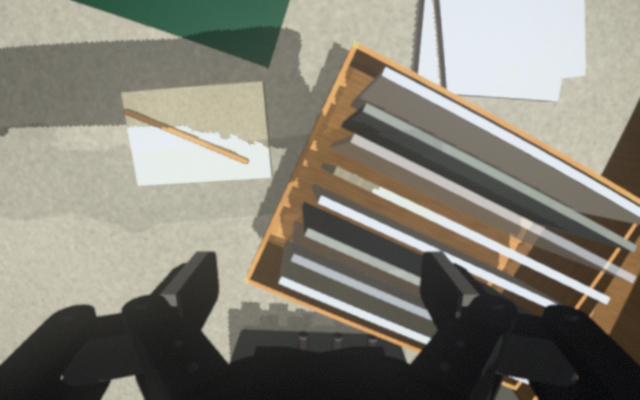

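The scene and top pictures show the white jig at top px (374,212) with its rail on the left side. The cover is at (266,244). The purple and yellow jigs are decoys.

Run:
```python
from h import *
c=cam('top')
np.save('/tmp/x',0)
im=c['color'][:,:,::-1]
a=cv2.resize(im[170:255,330:415],None,fx=7,fy=6.5,interpolation=cv2.INTER_CUBIC)
cv2.imwrite('pics/jigc.png',a)
# masks
hsv=cv2.cvtColor(im,cv2.COLOR_BGR2HSV)
g=(hsv[...,0]>50)&(hsv[...,0]<95)&(hsv[...,1]>100)
m=(~g).astype(np.uint8)
n,l,s,cen=cv2.connectedComponentsWithStats(m)
for i in range(1,n):
    if 200<s[i,4]<6000 and 130<cen[i,0]<530 and 100<cen[i,1]<310:
        ct=cv2.findContours((l==i).astype(np.uint8),0,1)[0][0][:,0].astype(float)
        for z in (0.002,0.014,0.02):
            w=np.array([at(c,p,z)[:2] for p in ct],np.float32)
            r=cv2.minAreaRect(w); print(i,cen[i].round(),z,np.round(r[0],4),np.round(r[1],4),round(r[2],1))
for z,p in ((.054,(260.8,241.1)),(.002,(266.6,244)),(.002,(371.7,212.4)),(.038,(375.2,208)),(.046,(360.9,201.5))):print(at(c,p,z))
s=cam('scene')
for z,p in ((.054,(389.3,171.3)),(.002,(390.7,188.4)),(.002,(274,186)),(.038,(275.4,175.3)),(.046,(279.9,177.6))):print('s',at(s,p,z))
```

```text
2 [341. 142.] 0.002 [ 0.7815 -0.0539] [0.0945 0.1284] 2.0
2 [341. 142.] 0.014 [ 0.7778 -0.0532] [0.0935 0.1271] 2.0
2 [341. 142.] 0.02 [ 0.776  -0.0528] [0.093  0.1264] 2.0
3 [267. 157.] 0.002 [0.738  0.1504] [0.1062 0.1587] 76.5
3 [267. 157.] 0.014 [0.7348 0.149 ] [0.1051 0.157 ] 76.5
3 [267. 157.] 0.02 [0.7332 0.1483] [0.1045 0.1562] 76.5
4 [455. 169.] 0.002 [ 0.7085 -0.3658] [0.1102 0.1657] 66.2
4 [455. 169.] 0.014 [ 0.7056 -0.3619] [0.1091 0.164 ] 66.2
4 [455. 169.] 0.02 [ 0.7041 -0.3599] [0.1085 0.1631] 66.2
22 [177. 200.] 0.002 [0.6171 0.3911] [0.0728 0.1462] 84.3
22 [177. 200.] 0.014 [0.6152 0.3872] [0.072  0.1447] 84.3
22 [177. 200.] 0.02 [0.6142 0.3852] [0.0716 0.1439] 84.3
[0.50426839 0.1539024  0.054     ]
[0.50032233 0.14502584 0.002     ]
[ 0.58594847 -0.13413749  0.002     ]
[ 0.59259181 -0.13886605  0.038     ]
[ 0.60821801 -0.10102849  0.046     ]
s [0.49928327 0.1441991  0.054     ]
s [0.49614054 0.15131068 0.002     ]
s [ 0.58453836 -0.13339854  0.002     ]
s [ 0.5871898  -0.12586219  0.038     ]
s [ 0.60405887 -0.1055492   0.046     ]
```

View pics/jigc.png

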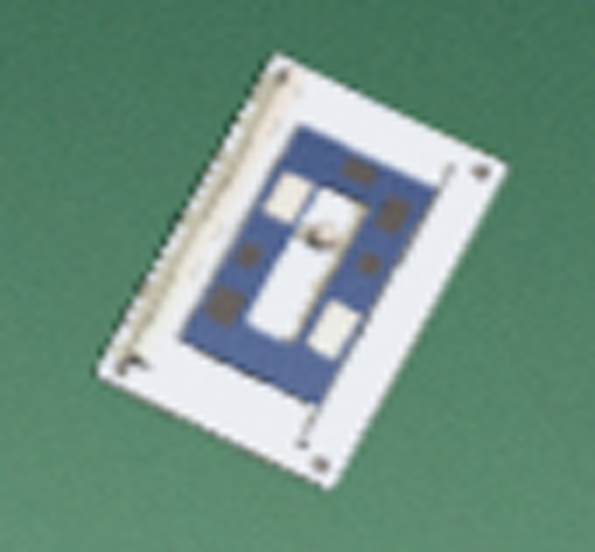

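The pin shows as a dark spot in the slot's upper part, on the jig's +x side. I'll move the wrist camera over the jig on the way to the cover.

Request:
step_arm(increments=[[0.025,0.033,0.01,0,0,5,-1],[0.05,0.066,0.02,0,0,10,-1],[0.075,0.1,0.02,0,0,15,-1],[0.1,0.134,0.02,0,0,20,-1],[0.125,0.168,0.02,0,0,25,-1],[0.15,0.202,0.02,0,0,30,-1],[0.175,0.236,0.02,0,0,35,-1],[0.2,0.27,0.02,0,0,38,-1],[0.225,0.304,0.02,0,0,41,-1],[0.25,0.338,0.02,0,0,43,-1]])

```text
t: 1.88
eef_pos: [0.4735, -0.3012, 0.2517]
tool_rot: [0.0, 0.854, 0.52, 0.0]
contact_force: [0.2, -0.3, 0.6]
gripper_width: 1.0
```

Request:
step_arm(increments=[[0.025,0.035,0,0,0,0,-1],[0.05,0.07,0,0,0,0,-1],[0.075,0.105,0,0,0,0,-1],[0.1,0.146,0,0,0,0,-1],[0.1,0.146,0,0,0,0,-1],[0.1,0.146,0,0,0,0,-1],[0.1,0.146,0,0,0,0,-1]])

```text
t: 2.47
eef_pos: [0.5727, -0.1566, 0.2512]
tool_rot: [0.0, 0.854, 0.52, -0.0]
contact_force: [0.2, -0.3, -0.0]
gripper_width: 0.998
```

Run:
```python
from h import *
c=cam('wrist','w1.png'); import pickle; pickle.dump({k:np.array(v) for k,v in c.items()},open('w1.pkl','wb'))
for t in ['slot','rail','jig']:
    print(t,[(np.round(np.array(r['location'])*[640,400],1).tolist(),round(r['conf'],2)) for r in bot.place_of(t,'wrist')])
o=bot.get_obs();print(o['t'],o['eef_pos'],o['tool_rot'],o['contact_force'],c['intrinsics'],c['D'])
```

```text
slot [([322.0, 146.9], 0.95), ([499.9, 275.2], 0.68)]
rail [([505.7, 254.9], 0.84), ([320.4, 111.5], 0.81)]
jig [([485.6, 260.4], 0.97), ([317.1, 144.3], 0.76)]
2.6667 [ 0.57180322 -0.15897913  0.25128108] [ 2.49523857e-04  8.55352009e-01  5.18047019e-01 -4.05372077e-04] [ 0.6051529  -0.89237036  0.30038324] [[340.62726179   0.         319.05872622]
 [  0.         340.62726179 200.44204117]
 [  0.           0.           1.        ]] [-0.06480897  0.          0.          0.          0.        ]
```

View pics/w1.png

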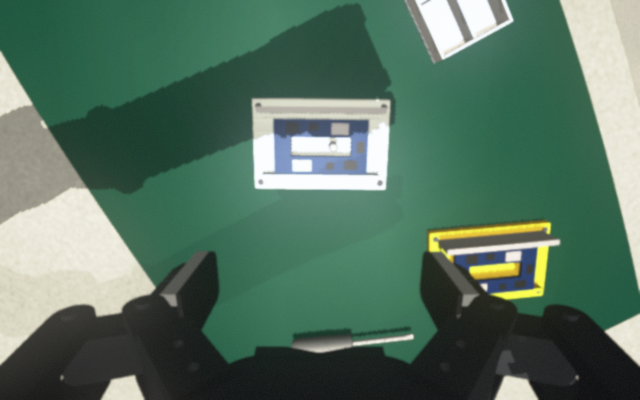

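Run:
```python
from h import *
im=cv2.imread('pics/w1.png')
a=cv2.resize(im[90:200,245:400],None,fx=5,fy=5,interpolation=cv2.INTER_CUBIC)
cv2.imwrite('pics/w1c.png',a)
```

```text
(no output)
```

View pics/w1c.png

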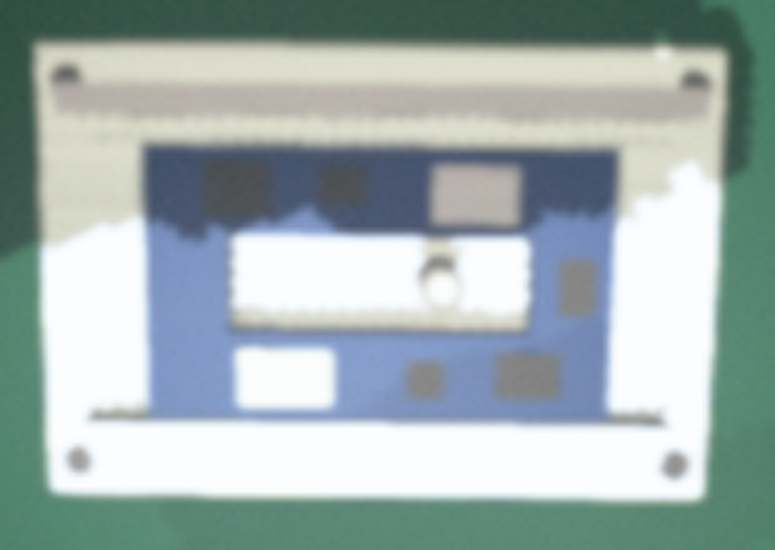

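```bash
cat > fit.py <<'E'
from h import *
import pickle
from scipy.optimize import least_squares
c=pickle.load(open('w1.pkl','rb'))
f=lambda p:(245+(p[0]+.5)/5-.5,90+(p[1]+.5)/5-.5)
B=[(35,42),(727,50),(705,500),(50,493)]
C=[(143,147),(619,150),(607,420),(150,415)]
# image right=+x_j ; up = +y_j
Bj=[(-75,50,12),(75,50,12),(75,-50,12),(-75,-50,12)]
Cj=[(-50,29,29),(50,29,29),(50,-29,29),(-50,-29,29)]
obs=np.array([f(p) for p in B+C]);J=np.array(Bj+Cj)/1000.
def W(x,J): 
    a=x[2];R=np.array([[np.cos(a),-np.sin(a),0],[np.sin(a),np.cos(a),0],[0,0,1]])
    return J@R.T+[x[0],x[1],.002]
for sel in (slice(0,4),slice(0,8)):
    r=least_squares(lambda x:(proj(c,W(x,J[sel]))-obs[sel]).ravel(),[.585,-.134,-.47])
    x=r.x;print(x[:2],np.degrees(x[2]),np.round(r.fun,2))
p=at(c,f((441,289)),.038)
a=x[2];d=p[:2]-x[:2];print('pin',p,'jig',d@[np.cos(a),np.sin(a)],d@[-np.sin(a),np.cos(a)])
E
python3 fit.py
```

```text
[ 0.58630945 -0.13318687] -27.91245086406629 [-0.24  0.01  0.48 -0.18 -0.31  0.04  0.05  0.16]
[ 0.58635468 -0.13317932] -27.887353914195767 [-0.22  0.02  0.5  -0.24 -0.26 -0.01  0.1   0.17 -0.39 -0.6   0.38 -0.28
  0.41  0.49 -0.54  0.62]
pin [ 0.59769901 -0.13902408  0.038     ] jig 0.0127606904307947 0.0001401362244381867
```

The pin is at jig x ≈ +12.8 mm, y ≈ 0, and the jig's yaw is -27.9°. Next I go to the cover.

Request:
step_arm(increments=[[-0.01,0.035,0,0,0,2,-1],[-0.02,0.07,0,0,0,5,-1],[-0.03,0.11,0,0,0,8,-1],[-0.04,0.15,0,0,0,11,-1],[-0.05,0.19,-0.01,0,0,14,-1],[-0.06,0.23,-0.02,0,0,14,-1],[-0.07,0.255,-0.03,0,0,14,-1],[-0.08,0.28,-0.04,0,0,14,-1],[-0.08,0.28,-0.04,0,0,14,-1],[-0.08,0.28,-0.04,0,0,14,-1]])

```text
t: 3.5
eef_pos: [0.4919, 0.1233, 0.211]
tool_rot: [-0.0, 0.784, 0.62, -0.0]
contact_force: [0.6, -1.1, 0.2]
gripper_width: 1.005
```

Run:
```python
from h import *
o=bot.get_obs();print(o['t'],o['eef_pos'])
c=cam('wrist','w2.png'); import pickle; pickle.dump({k:np.array(v) for k,v in c.items()},open('w2.pkl','wb'))
for t in ['grip','cover']:
    print(t,[(np.round(np.array(r['location'])*[640,400],1).tolist(),round(r['conf'],2)) for r in bot.place_of(t,'wrist')])
    o=bot.get_obs();print(o['t'],o['eef_pos'],o['tool_rot'],o['contact_force'])
```

```text
3.5 [0.49194949 0.12329569 0.21103814]
grip [([318.2, 153.9], 0.81)]
3.6 [0.49333275 0.12137592 0.21152375] [ 4.59850968e-04  7.85637752e-01  6.18686601e-01 -5.31031170e-06] [ 0.06572512 -1.66686028  0.44748754]
cover [([320.0, 147.5], 0.93)]
3.65 [0.49355658 0.12119862 0.21165765] [4.93286608e-04 7.85866791e-01 6.18395598e-01 1.68877795e-04] [-0.00777229 -0.13269074 -0.37142509]
```

View pics/w2.png

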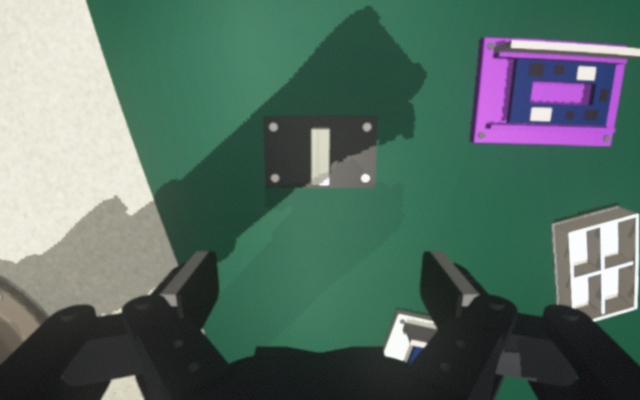

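Run:
```python
from h import *
im=cv2.imread('pics/w2.png')
a=cv2.resize(im[105:200,255:385],None,fx=6,fy=6,interpolation=cv2.INTER_CUBIC)
cv2.imwrite('pics/w2c.png',cv2.convertScaleAbs(a,alpha=1.6))
```

```text
(no output)
```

View pics/w2c.png

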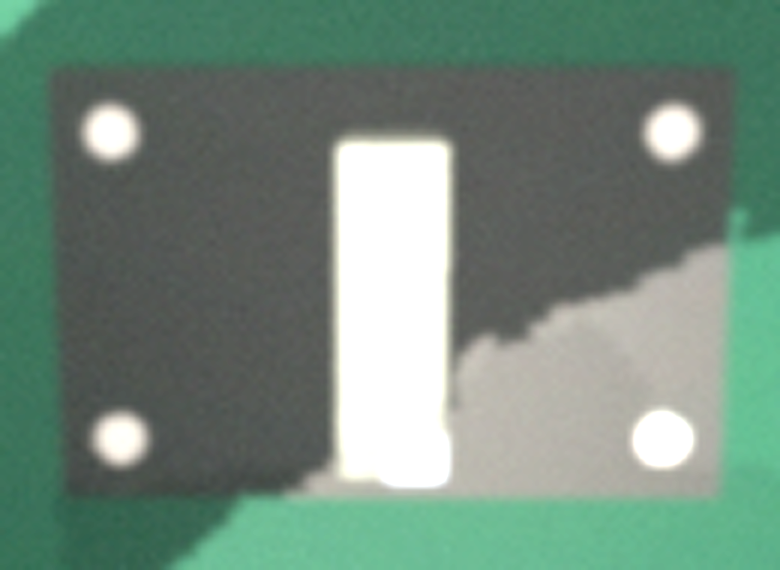

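Run:
```python
from h import *
import pickle
from scipy.optimize import least_squares
c=pickle.load(open('w2.pkl','rb'))
f=lambda p:(255+(p[0]+.5)/6-.5,105+(p[1]+.5)/6-.5)
obs=np.array([f(p) for p in [(50,70),(736,68),(721,497),(66,497)]])
J=np.array([(-55,35,18),(55,35,18),(55,-35,18),(-55,-35,18)])/1000.
def W(x,J):
    a=x[2];R=np.array([[np.cos(a),-np.sin(a),0],[np.sin(a),np.cos(a),0],[0,0,1]])
    return J@R.T+[x[0],x[1],.002]
r=least_squares(lambda x:(proj(c,W(x,J))-obs).ravel(),[.5,.147,-.24])
x=r.x;print(x[:2],np.degrees(x[2]),np.round(r.fun,2))
G=np.array([(-8,25,52),(8,25,52),(8,-25,52),(-8,-25,52)])/1000.
print((proj(c,W(x,G))-[255,105])*6)
o=bot.get_obs();print(o['t'],o['eef_pos'],2*np.degrees(np.arctan2(o['tool_rot'][2],o['tool_rot'][1]))-90)
```

```text
[0.49844297 0.14686294] -13.248682530403745 [-0.3  -0.04  0.3   0.09  0.05 -0.09 -0.05  0.06]
[[335.19095161 141.34566963]
 [446.13401567 141.15593956]
 [444.30745205 479.77437261]
 [337.77118875 479.91975869]]
3.65 [0.49355658 0.12119862 0.21165765] -13.60185382478791
```

Request:
step_arm(increments=[[0.003,0.019,0,0,0,0.2,-1],[0.005,0.026,-0.03,0,0,0.4,-1],[0.005,0.026,-0.065,0,0,0.4,-1],[0.005,0.026,-0.09,0,0,0.4,-1],[0.005,0.026,-0.11,0,0,0.4,-1],[0.005,0.026,-0.11,0,0,0.4,-1],[0.005,0.026,-0.11,0,0,0.4,-1]])

```text
t: 4.23
eef_pos: [0.4979, 0.1477, 0.1011]
tool_rot: [-0.0, 0.783, 0.622, -0.001]
contact_force: [0.2, 0.3, 0.4]
gripper_width: 1.0
```

Run:
```python
from h import *
cam('wrist','w3.png')
o=bot.get_obs();print(o['t'],o['eef_pos'],2*np.degrees(np.arctan2(o['tool_rot'][2],o['tool_rot'][1]))-90)
```

```text
4.2833 [0.49868043 0.14840525 0.10215399] -13.126819674656005
```

View pics/w3.png

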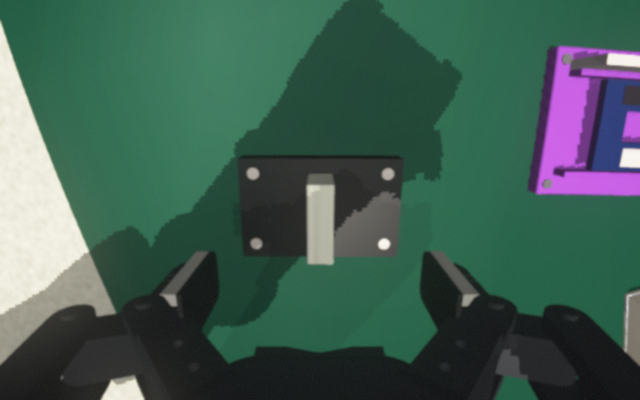

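The block sits centred between the fingers (col 320), so I descend and grasp.

Request:
step_arm(increments=[[0,0,-0.03,0,0,0,-1],[0,0,-0.055,0,0,0,-1],[0,0,-0.07,0,0,0,-1],[0,-0.001,-0.076,0,0,0,-1],[0,-0.001,-0.076,0,0,0,-1],[0,-0.001,-0.076,0,0,0,-1]])

```text
t: 4.78
eef_pos: [0.4989, 0.1483, 0.0267]
tool_rot: [0.0, 0.783, 0.622, 0.001]
contact_force: [-0.1, -0.1, -0.5]
gripper_width: 0.999
```

Request:
step_arm(increments=[[0,0,0,0,0,0,1],[0,0,0,0,0,0,1],[0,0,0,0,0,0,1],[0,0,0,0,0,0,1],[0,0,0,0,0,0,1],[0,0,0,0,0,0,1],[0,0,0,0,0,0,1],[0,0,0,0,0,0,1]], force=90)

```text
t: 5.45
eef_pos: [0.4979, 0.1482, 0.0258]
tool_rot: [0.0, 0.783, 0.622, 0.0]
contact_force: [-1.0, -1.6, 6.4]
gripper_width: 0.172
```

Request:
step_arm(increments=[[0,0,0.02,0,0,0,1],[0,0,0.05,0,0,0,1],[0.01,-0.02,0.08,0,0,-2,1],[0.02,-0.055,0.08,0,0,-5,1],[0.03,-0.09,0.08,0,0,-8,1],[0.04,-0.125,0.08,0,0,-11,1],[0.05,-0.16,0.08,0,0,-13,1],[0.06,-0.195,0.08,0,0,-14.7,1],[0.07,-0.23,0.08,0,0,-14.7,1],[0.078,-0.26,0.08,0,0,-14.7,1]])

```text
t: 6.28
eef_pos: [0.5754, -0.1149, 0.1048]
tool_rot: [0.0, 0.856, 0.516, -0.001]
contact_force: [1.0, 0.3, -1.8]
gripper_width: 0.175
```

Request:
step_arm(increments=[[0.005,-0.018,0,0,0,0,1],[0.005,-0.018,0,0,0,0,1],[0.005,-0.018,0,0,0,0,1],[0.005,-0.018,0,0,0,0,1]])

```text
t: 6.62
eef_pos: [0.58, -0.1286, 0.1048]
tool_rot: [-0.001, 0.856, 0.518, -0.0]
contact_force: [0.9, 0.7, -3.0]
gripper_width: 0.174
```

```bash
cat > st.py <<'E'
from h import *
def jig():
    o=bot.get_obs();a=np.radians(-27.9);d=o['eef_pos'][:2]-[.58635,-.13318];q=o['tool_rot']
    X=np.array([np.cos(a),np.sin(a)]);Y=np.array([-np.sin(a),np.cos(a)]);F=o['contact_force']
    print('t',round(o['t'],2),'tcp',o['eef_pos'].round(4),'jig xy mm',round(d@X*1e3,2),round(d@Y*1e3,2),'z',round(o['eef_pos'][2]*1e3,2),'yaw',round(2*np.degrees(np.arctan2(q[2],q[1]))-90,2),'q',q.round(4),'F x y z',(F[:2]@X).round(1),(F[:2]@Y).round(1),F[2].round(1),'w',round(o['gripper_width'],3),'T',o['torque'].round(2))
E
python3 - <<'E'
from st import *
jig()
cam('wrist','w4.png');cam('scene','s4.png')
jig()
E
```

```text
t 6.62 tcp [ 0.58   -0.1286  0.1048] jig xy mm -7.71 1.05 z 104.79 yaw -27.66 q [-8.000e-04  8.557e-01  5.175e-01 -2.000e-04] F x y z 0.5 1.0 -3.0 w 0.174 T [0.04 0.   0.03]
t 6.72 tcp [ 0.5803 -0.1279  0.1051] jig xy mm -7.81 1.81 z 105.09 yaw -27.58 q [-6.000e-04  8.553e-01  5.182e-01 -0.000e+00] F x y z -0.9 -0.4 -3.1 w 0.17 T [ 0.01 -0.    0.01]
```

View pics/w4.png

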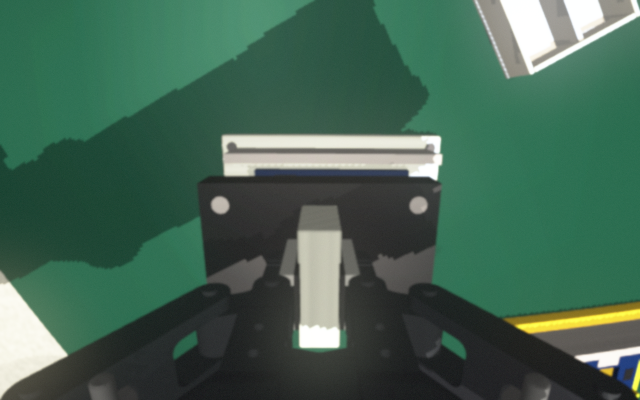

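View pics/s4.png

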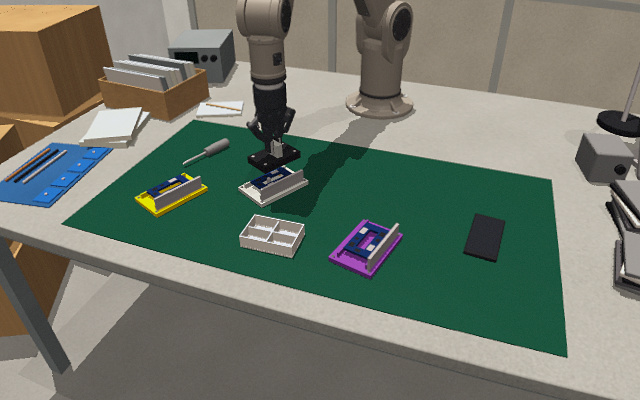

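The cover is held level and in line with the rail (wrist picture rows 158 to 180). I shift away from the rail slightly and lower to just above the pin height.

Request:
step_arm(increments=[[-0.001,-0.0025,0,0,0,-0.3,1],[-0.001,-0.0025,-0.012,0,0,-0.3,1],[-0.001,-0.0025,-0.024,0,0,-0.3,1],[-0.001,-0.0025,-0.034,0,0,-0.3,1],[-0.001,-0.0025,-0.04,0,0,-0.3,1],[-0.001,-0.0025,-0.04,0,0,-0.3,1],[-0.001,-0.0025,-0.04,0,0,-0.3,1]])

```text
t: 7.3
eef_pos: [0.5792, -0.1321, 0.0645]
tool_rot: [-0.001, 0.857, 0.515, -0.0]
contact_force: [-0.6, 0.2, -1.7]
gripper_width: 0.169
```

Run:
```python
from st import *
jig()
cam('wrist','w5.png')
jig()
```

```text
t 7.3 tcp [ 0.5792 -0.1321  0.0645] jig xy mm -6.77 -2.4 z 64.5 yaw -28.0 q [-5.000e-04  8.572e-01  5.150e-01 -5.000e-04] F x y z -0.6 -0.1 -1.7 w 0.169 T [-0.06  0.01  0.01]
t 7.35 tcp [ 0.5797 -0.1322  0.0651] jig xy mm -6.29 -2.26 z 65.13 yaw -28.01 q [-1.000e-04  8.572e-01  5.150e-01 -0.000e+00] F x y z -0.1 -0.3 -2.5 w 0.17 T [ 0.03  0.01 -0.02]
```

View pics/w5.png

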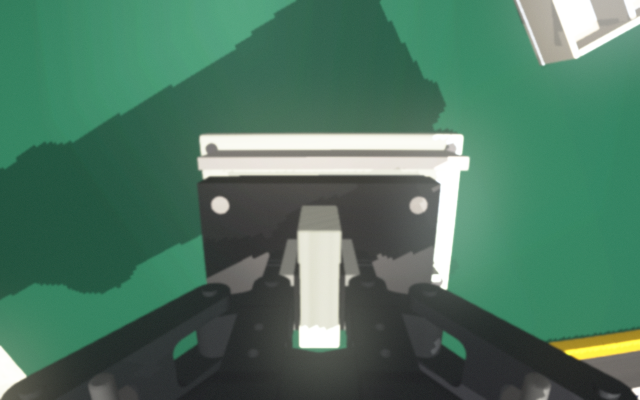

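Request:
step_arm(increments=[[0.001,0.0015,-0.001,0,0,0,1],[0.001,0.0015,-0.002,0,0,0,1],[0.001,0.0015,-0.0025,0,0,0,1],[0.001,0.0015,-0.003,0,0,0,1],[0.001,0.0015,-0.003,0,0,0,1],[0.001,0.0015,-0.003,0,0,0,1]])

```text
t: 7.85
eef_pos: [0.5807, -0.1309, 0.0624]
tool_rot: [0.0, 0.857, 0.515, 0.0]
contact_force: [0.1, 0.0, -2.6]
gripper_width: 0.171
```

```bash
python3 -c "
from st import *
jig()"
```

```text
t 7.85 tcp [ 0.5807 -0.1309  0.0624] jig xy mm -6.08 -0.66 z 62.39 yaw -28.02 q [1.000e-04 8.573e-01 5.149e-01 0.000e+00] F x y z 0.1 0.0 -2.6 w 0.171 T [ 0.   -0.   -0.01]
```

Request:
step_arm(increments=[[0,0,-0.0005,0,0,0,1],[0,0,-0.001,0,0,0,1],[0,0,-0.0015,0,0,0,1],[0,0,-0.0015,0,0,0,1]])

```text
t: 8.18
eef_pos: [0.5808, -0.1309, 0.0616]
tool_rot: [0.0, 0.857, 0.515, 0.0]
contact_force: [-2.2, -0.7, 5.4]
gripper_width: 0.17
```

Request:
step_arm(increments=[[0.0005,0.001,0,0,0,0,1],[0.0008,0.0015,0,0,0,0,1],[0.001,0.002,0,0,0,0,1],[0.001,0.002,0,0,0,0,1]])

```text
t: 8.52
eef_pos: [0.5811, -0.1306, 0.0616]
tool_rot: [0.001, 0.858, 0.514, -0.001]
contact_force: [-4.9, -2.6, 6.8]
gripper_width: 0.17
```

```bash
python3 -c "
from st import *
jig()"
```

```text
t 8.52 tcp [ 0.5811 -0.1306  0.0616] jig xy mm -5.91 -0.16 z 61.6 yaw -28.1 q [ 7.000e-04  8.576e-01  5.143e-01 -1.000e-03] F x y z -3.1 -4.6 6.8 w 0.17 T [-0.76  0.97 -0.09]
```

Request:
step_arm(increments=[[0,0,0.0008,0,0,0,1],[0,0,0.0008,0,0,0,1],[0,0,0.0008,0,0,0,1]])

```text
t: 8.77
eef_pos: [0.5818, -0.1291, 0.0618]
tool_rot: [0.0, 0.857, 0.515, 0.0]
contact_force: [-0.5, -0.5, 0.6]
gripper_width: 0.17
```

```bash
python3 -c "
from st import *
jig();c=cam('wrist','w6.png');jig()
im=cv2.imread('pics/w6.png');cv2.imwrite('pics/w6c.png',cv2.resize(im[120:300,180:480],None,fx=2.6,fy=2.6,interpolation=cv2.INTER_CUBIC))"
```

```text
t 8.77 tcp [ 0.5818 -0.1291  0.0618] jig xy mm -5.92 1.51 z 61.76 yaw -28.02 q [2.000e-04 8.573e-01 5.149e-01 1.000e-04] F x y z -0.2 -0.7 0.6 w 0.17 T [-0.38  0.22 -0.01]
t 8.82 tcp [ 0.5818 -0.1291  0.0618] jig xy mm -5.92 1.52 z 61.76 yaw -28.01 q [2.000e-04 8.572e-01 5.149e-01 1.000e-04] F x y z -0.6 -1.4 1.5 w 0.168 T [-0.37  0.17  0.06]
```

View pics/w6c.png

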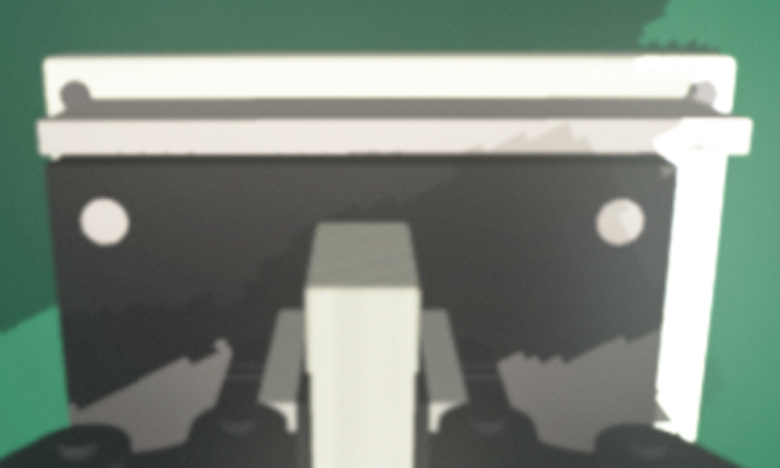

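Request:
step_arm(increments=[[0.0005,0.0009,0,0,0,0,1],[0.0009,0.0018,0,0,0,0,1],[0.0009,0.0018,0,0,0,0,1]])

```text
t: 9.07
eef_pos: [0.582, -0.1289, 0.0617]
tool_rot: [0.001, 0.857, 0.515, -0.001]
contact_force: [-2.8, -6.0, 3.2]
gripper_width: 0.174
```

```bash
python3 -c "
from st import *
jig()"
```

```text
t 9.07 tcp [ 0.582  -0.1289  0.0617] jig xy mm -5.88 1.74 z 61.71 yaw -28.06 q [ 7.000e-04  8.574e-01  5.146e-01 -1.100e-03] F x y z 0.3 -6.6 3.2 w 0.174 T [-1.24  0.7   0.11]
```

Request:
step_arm(increments=[[-0.0005,-0.001,0,0,0,0,1],[-0.001,-0.0018,0,0,0,0,1],[0.0008,-0.0027,0,0,0,0,1],[0.0025,-0.0036,0,0,0,0,1],[0.0043,-0.0046,0,0,0,0,1],[0.006,-0.0055,0,0,0,0,1],[0.0078,-0.0065,0,0,0,0,1],[0.0096,-0.0074,0,0,0,0,1],[0.0096,-0.0074,0,0,0,0,1]])

```text
t: 9.82
eef_pos: [0.59, -0.1332, 0.0616]
tool_rot: [-0.002, 0.857, 0.515, -0.002]
contact_force: [-8.8, 0.8, 11.2]
gripper_width: 0.166
```

```bash
python3 -c "
from st import *
jig()"
```

```text
t 9.82 tcp [ 0.59   -0.1332  0.0616] jig xy mm 3.19 1.71 z 61.61 yaw -27.96 q [-0.0018  0.857   0.5153 -0.0019] F x y z -8.2 -3.4 11.2 w 0.166 T [0.1  2.11 0.18]
```

Request:
step_arm(increments=[[0.0,-0.0003,0.0006,0,0,0,1],[0.0009,-0.0008,0.0006,0,0,0,1],[0.0018,-0.0012,0.0006,0,0,0,1],[0.0026,-0.0017,0.0006,0,0,0,1],[0.0035,-0.0022,0.0006,0,0,0,1],[0.0035,-0.0022,0.0006,0,0,0,1]])

```text
t: 10.32
eef_pos: [0.5963, -0.1368, 0.062]
tool_rot: [0.0, 0.857, 0.515, 0.0]
contact_force: [0.3, -0.9, -2.6]
gripper_width: 0.17
```

```bash
python3 -c "
from st import *
jig()"
```

```text
t 10.32 tcp [ 0.5963 -0.1368  0.062 ] jig xy mm 10.51 1.49 z 61.96 yaw -28.03 q [2.000e-04 8.573e-01 5.148e-01 5.000e-04] F x y z 0.7 -0.7 -2.6 w 0.17 T [-0.23  0.06  0.06]
```

Request:
step_arm(increments=[[0.0006,-0.0004,-0.0003,0,0,0,1],[0.0012,-0.0008,-0.0006,0,0,0,1],[0.0018,-0.0011,-0.001,0,0,0,1],[0.0018,-0.0011,-0.0015,0,0,0,1],[0.0018,-0.0011,-0.002,0,0,0,1],[0.0018,-0.0011,-0.0025,0,0,0,1],[0.0018,-0.0011,-0.0025,0,0,0,1]])

```text
t: 10.9
eef_pos: [0.5975, -0.1376, 0.0596]
tool_rot: [-0.0, 0.857, 0.515, 0.0]
contact_force: [-0.1, 0.2, -2.4]
gripper_width: 0.172
```

```bash
python3 -c "
from st import *
jig()"
```

```text
t 10.9 tcp [ 0.5975 -0.1376  0.0596] jig xy mm 11.91 1.25 z 59.61 yaw -28.02 q [-1.000e-04  8.572e-01  5.149e-01  1.000e-04] F x y z -0.2 0.2 -2.4 w 0.172 T [-0.01  0.    0.03]
```

The hole is over the pin: the TCP is 2 mm below riding height with no contact. I lower to the carrier.

Request:
step_arm(increments=[[0,0,-0.0008,0,0,0,1],[0,0,-0.0016,0,0,0,1],[0,0,-0.0024,0,0,0,1],[0,0,-0.0032,0,0,0,1],[0,0,-0.004,0,0,0,1],[0,0,-0.0045,0,0,0,1],[0,0,-0.0045,0,0,0,1]])

```text
t: 11.48
eef_pos: [0.5973, -0.1377, 0.055]
tool_rot: [-0.0, 0.857, 0.515, -0.0]
contact_force: [-0.6, 0.8, -3.0]
gripper_width: 0.172
```

```bash
python3 -c "
from st import *
jig()"
```

```text
t 11.48 tcp [ 0.5973 -0.1377  0.055 ] jig xy mm 11.85 1.11 z 55.05 yaw -28.02 q [-1.000e-04  8.572e-01  5.149e-01 -1.000e-04] F x y z -0.9 0.4 -3.0 w 0.172 T [-0.01  0.03 -0.04]
```

Request:
step_arm(increments=[[0,0,-0.001,0,0,0,1],[0,0,-0.002,0,0,0,1],[0,0,-0.003,0,0,0,1],[0,0,-0.004,0,0,0,1],[0,0,-0.005,0,0,0,1],[0,0,-0.005,0,0,0,1],[0,0,-0.005,0,0,0,1]])

```text
t: 12.07
eef_pos: [0.5975, -0.1378, 0.0509]
tool_rot: [0.0, 0.857, 0.515, -0.0]
contact_force: [-3.9, 0.0, 8.3]
gripper_width: 0.169
```

```bash
python3 -c "
from st import *
jig()"
```

```text
t 12.07 tcp [ 0.5975 -0.1378  0.0509] jig xy mm 12.06 1.13 z 50.9 yaw -28.02 q [ 2.000e-04  8.573e-01  5.149e-01 -0.000e+00] F x y z -3.5 -1.8 8.3 w 0.169 T [ 0.12  0.89 -0.05]
```

Request:
step_arm(increments=[[0,0,-0.0005,0,0,0,1],[0,0,-0.001,0,0,0,1],[0,0,-0.0015,0,0,0,1],[0,0,-0.002,0,0,0,1],[0,0,-0.002,0,0,0,1],[0,0,-0.002,0,0,0,1]])

```text
t: 12.57
eef_pos: [0.5976, -0.1378, 0.0498]
tool_rot: [0.0, 0.857, 0.515, -0.0]
contact_force: [-6.4, 0.9, 15.1]
gripper_width: 0.167
```

```bash
python3 -c "
from st import *
jig()"
```

```text
t 12.57 tcp [ 0.5976 -0.1378  0.0498] jig xy mm 12.06 1.18 z 49.84 yaw -28.02 q [ 3.000e-04  8.573e-01  5.149e-01 -1.000e-04] F x y z -6.0 -2.2 15.1 w 0.167 T [0.24 1.41 0.04]
```

Request:
step_arm(increments=[[-0.0005,0.0002,-0.0005,0,0,0,1],[-0.001,0.0005,-0.001,0,0,0,1],[-0.001,0.0005,-0.0015,0,0,0,1],[-0.001,0.0005,-0.0015,0,0,0,1]])

```text
t: 12.9
eef_pos: [0.5975, -0.1378, 0.0498]
tool_rot: [0.001, 0.857, 0.515, 0.0]
contact_force: [-7.8, -0.0, 23.6]
gripper_width: 0.173
```

```bash
python3 -c "
from st import *
jig();c=cam('wrist','w7.png');cam('scene','s7.png');cam('top','t7.png')
im=cv2.imread('pics/s7.png');cv2.imwrite('pics/s7c.png',cv2.resize(im[130:220,220:340],None,fx=6,fy=6,interpolation=cv2.INTER_CUBIC))"
```

```text
t 12.9 tcp [ 0.5975 -0.1378  0.0498] jig xy mm 12.04 1.15 z 49.77 yaw -28.04 q [1.300e-03 8.574e-01 5.147e-01 5.000e-04] F x y z -6.9 -3.7 23.6 w 0.173 T [0.13 1.91 0.07]
```

View pics/s7c.png

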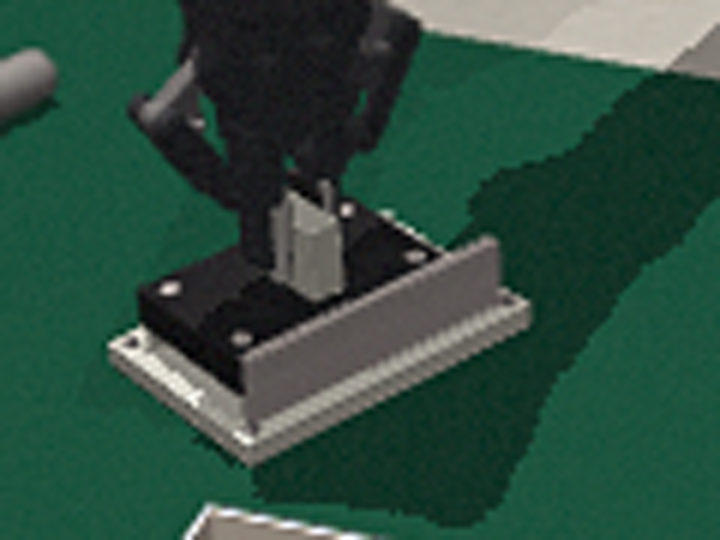

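View pics/w7.png

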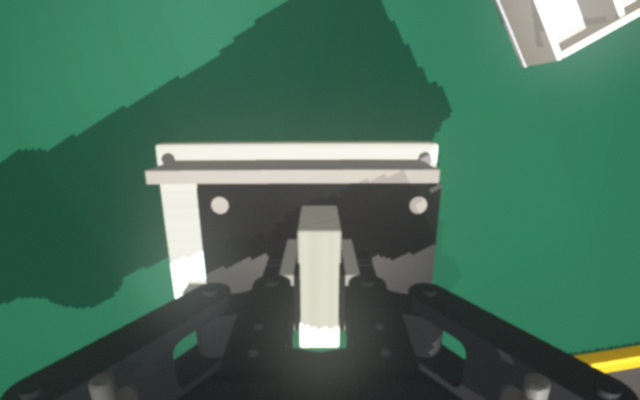

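The cover has reached a hard stop. z stayed at 49.8 mm while the force rose from 15 to 24 N, and the total drop from pin-top contact was 11.9 mm against 12 expected. I hold briefly, then re-check.

Request:
step_arm(increments=[[0,0,0,0,0,0,1],[0,0,0,0,0,0,1],[0,0,0,0,0,0,1],[0,0,0,0,0,0,1],[0,0,0,0,0,0,1],[0,0,0,0,0,0,1]])

```text
t: 13.55
eef_pos: [0.5975, -0.1378, 0.0498]
tool_rot: [0.001, 0.857, 0.515, 0.001]
contact_force: [-8.1, -0.8, 23.9]
gripper_width: 0.166
```

```bash
python3 -c "
from st import *
jig()"
```

```text
t 13.55 tcp [ 0.5975 -0.1378  0.0498] jig xy mm 12.05 1.16 z 49.78 yaw -28.04 q [1.300e-03 8.573e-01 5.147e-01 5.000e-04] F x y z -6.8 -4.5 23.9 w 0.166 T [0.12 1.89 0.06]
```

```bash
python3 -c "
from st import *
print(bot.hand_in()); jig()"
```

```text
the job is handed in; nothing more can be done
None
the job is handed in; nothing more can be done
```

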